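# Sort the last two bolts and hold the scanner on the job card

## Task

Finish this bolt-sorting job and book it off: two bolts are left at the front edge of the table, in front of the heaps; first put the plain one into the bin of plain bolts and the one that carries washers into the bin of bolts with washers. Then draw the hand-held scanner up out of its bench stand, tip its nose down and hold it raised over the clipboard, its window aimed at the middle of the bar code from about 12 cm away, slanting down at about 45 degrees, with the scanner's width lying along the row of bars so that its scan line crosses them all. Finish while still holding the scanner steady there (do not put it down or back), and leave the tally counter, the length gauge and the drinking glass where they are.

Things in the scene. Friction and masses are not known exactly. Their poses are not given: they have to be found in the camera images.
- plain_bolt: Loose yellow-zinc hex bolt, no washers, 47 x 32 x 17 mm, 0.04 kg, lying on the table. Origin on the table under its middle. The shank (10 mm thick, axis 7 mm up) runs from the hex head (17 mm wide and high, centre at x = -14, y = +6 mm in its frame) to its tip (x = +21, y = -13 mm). Grip across the shank at about x = +7, y = -5 mm, fingertips just off the table.
- washer_bolt: Loose hex bolt with washers (28 mm across, 7 to 9 mm above the table) pushed down to its head, 0.05 kg; it stands on its head, shank upright, 28 x 28 x 47 mm. Origin at the centre of its underside, z up along the shank. The shank is 10 mm thick and free from 12 to 47 mm above the origin; take it there from above.
- bin_plain: Grey open parts bin, 100 x 100 mm, 45 mm high, walls and floor 3 mm, fixed; two plain hex bolts lie in its far half (+x in its frame), the near half is free. Origin at the centre of its underside, x away from the robot. Told from the other bin only by what lies in it.
- bin_washer: The other grey bin, same size and frame; two bolts with washers stand on their heads in its far half (+x), each 47 mm high, the near half is free.
- scanner: Hand-held bar code scanner, pistol shape, 0.17 kg. Origin at the foot of its handle, z up the handle, x the way it looks, y across. Black handle 34 (x) x 26 (y) mm, 100 mm long. Grey head with flat sides 46 mm apart (y): x -42 to +37, z 96 to 136 mm; black nose 58 mm wide: x 37 to 59, z 92 to 138 mm. At first it stands upright in the stand, looking roughly at the robot.
- scanner_grip (a point): Where to grip, across the flat sides from above: middle of the scanner's head, at x = -2, y = 0, z = 118 mm of the scanner. Axes as the scanner's.
- scanner_window (a point): Centre of the scanner's window, at x = 59, y = 0, z = 115 mm of the scanner. The beam leaves here along the scanner's +x; the scan line spreads along its y.
- scanner_stand: Bench stand, fixed: dark foot 100 x 84 x 10 mm, on it an upright grey pocket open at the top, 38 x 30 mm inside, from 10 to 60 mm above the table. The scanner's handle stands on the pocket's floor with 2 mm of play each side and must be drawn 50 mm straight up. Origin under the pocket's centre, x the way the scanner looks.
- clipboard: Small brown clipboard with the job card, fixed flat on the table, 110 (x) x 160 (y) x 3 mm, steel clip (11 mm high) at its +y end. Origin at the centre of its underside, x roughly away from the robot. Right of it the open flap of the big carton juts out level over the table, over world x 0.53 to 0.69, y 0.06 to 0.35 m, 130 to 145 mm up: carry the scanner over it.
- bar_code (a point): Middle of the bar code printed on the card, 4 mm above the table, at x = 0, y = -9 mm of the clipboard. The code is 55 mm long along the clipboard's y (the bars lie side by side along y, each bar 22 mm long along x). Axes as the clipboard's.
- tally_counter: Bystander: hand tally counter, 55 x 73 x 29 mm, right of the stand, near the front edge. Origin at its underside.
- length_gauge: Bystander: small grey stepped gauge block with two posts, 28 x 50 x 22 mm, near the front edge of the table. Origin at its underside.
- glass: Bystander: drinking glass, 77 mm across, 89 mm high, right of the stand. Origin at its underside.

How it is judged:
By the outcome, as a careful person would: the job done as asked, in the order asked, and still so for the second after the job is handed in, while the arm keeps its last pose, push and grip.
It also fails if it takes over 70 s, if anything falls off the work surface, if the arm or the gripper's body presses on something with over 40 N, if the wrist force passes 120 N, or if a joint passes its speed limit or range.

## Robot

A 7-joint arm with a two-finger parallel gripper is mounted at the origin on a cart in front of the work surface, level with it; the furniture and walls round the work are solid. World frame = base frame: x ahead of the robot, y to its left, z up, the work surface at z = 0. Lengths are in m, angles in rad, forces in N, time in s.
With the tool pointing down it reaches from about 0.4 to 0.85 m from the base axis. Payload 10.4 kg.
Tool frame: the origin (TCP) lies between the finger pads; the fingertips stand 14 mm ahead of it and the grasp point (between the pads) lies 5 mm behind it (r.finger_overhang is the z of the fingertips in the tool frame, in m); z points along the fingers, y is the line along which they close (so a half turn about z gives the same grasp; the last joint's range is limited). The gripper opens to 87 mm and grips with 3 to 60 N. Pads are 19 mm wide; open, the fingers measure 117 mm over their backs; the gripper's body (75 mm by 190 mm) begins 51 mm behind the grasp point.
Start: joints at [-1.264, 0.332, -0.065, 1.46, 0.022, 1.35, -0.088], TCP at [0.202, 0.591, 0.205] pointing down, gripper open.
Joint ranges: [-2.6, 2.6], [-0.5, 2.12], [-1.47, 1.34], [0.16, 2.42], [-1.27, 4.41], [0.06, 2.06], [-2.6, 2.6]. Speed limits (rad/s): [2.22, 2.22, 2.79, 2.79, 3.14, 3.14, 3.14].

## Interface

Orientations are given as a unit quaternion [x, y, z, w].
In Python, from bench import r, optics gives the robot as it stands.
- The arm moves only by the shell command python3 -m pendant 'ROWS' [FORCE]. ROWS is JSON, a list of rows, each a list of 7 numbers: the closure, from -1 (fully open) to 1 (shut), then the shift along the tool's x, y, z scaled (see below), then the turn, a rotation vector about the tool's x, y, z scaled (see below). In form: [[grip, x, y, z, rx, ry, rz], ...]. A call has 1 to 8 rows; each row is the pose to reach, as a shift and turn from the pose commanded when the call began, along the tool's axes at that moment; what a row does not reach only later rows make up. The controller multiplies each number of a shift by 0.3 m and each number of a turn by 120 degrees. A row lasts 1/8 s, in which the tool goes at most 62.5 mm and 10.7 degrees, less where a joint would pass 70% of its speed; a pose out of reach is approached as far as the arm can. A call with a number of a shift or a turn outside -1 to 1 is refused whole. A call with a gripper value outside its range is refused whole. The fingers move at their own pace and stop on an object; FORCE is the grip in N (left out, the last holds). Time passes only in rows, so rows that repeat a pose let the fingers close. It gives the time, the measured TCP pose, the force, the opening and the grip force at its end, in the units of the state.
- r.read_state(): the state, without advancing time (a new reading comes with each control period).
- optics.camera(name): name is "scene" or "top" or "wrist"; returns a dict with "pixels" (384x512x3 uint8, red, green, blue), "vfov" (degrees; the focal length in pixels is half the picture's height over the tangent of half this angle, whatever the lens; pixels are square), "cx", "cy" (the principal point, pixels), "rvec" (rotation vector, rad) and "tvec" (3), from world to camera coordinates, as OpenCV has them. Camera axes: x right, y down, z forward; pixel columns grow to the right and rows downward; lengths in m; the calibration is good to about 2 mm. The wrist camera is an equidistant fisheye: a pixel r from the principal point sees the ray r / f radians off the axis. A picture is of the moment at which its call begins. There is no depth.
- r.close_job(): hands the job in; it is judged then, once.
The state is a dict: "time": time; "joint_positions": joint angles; "joint_vel": joint speeds; "joint_torque": joint torques, N m; "ee_pos": TCP position; "eef_rot": TCP orientation; "ft_force": force on the tool from outside, world axes, zero at the start; "torque": the same for the moment, N m; "width": finger opening in m; "grip_force": force on a finger pad.
Only numpy, scipy, OpenCV 4.12 (cv2) and the standard library are available. Lean on these libraries where they do the work, as an engineer would, in place of code of your own. Each camera call takes 0.05 s, during which the arm holds its last target. There are 200 camera calls.

## Working session

There is one attempt and no reset: what is moved stays moved. The work goes in short steps, Python scripts to look and compute and a shell command to move; the robot and the scene stay as the last step left them, time stands still between calls to the robot, and variables do not carry over. Pictures are saved under pics/ and viewed, at most 10 in all, crops included, and the job is handed in when it is done.

```bash
ls; mkdir -p pics; cat > h.py <<'E'
import numpy as np, cv2
from scipy.spatial.transform import Rotation as R
from bench import r, optics
def snap(n,f):
    c=optics.camera(n); np.savez('pics/'+f+'.npz',**c); cv2.imwrite('pics/'+f+'.png',c['pixels'][:,:,::-1]); return c
def load(f): return dict(np.load('pics/'+f+'.npz'))
def ray(c,u,v,fish=False):
    H=c['pixels'].shape[0]; f=H/2/np.tan(np.radians(float(c['vfov']))/2)
    p=np.array([u-c['cx'],v-c['cy']],float)
    if fish:
        rr=np.linalg.norm(p); t=rr/f; d=np.r_[p/max(rr,1e-9)*np.sin(t),np.cos(t)]
    else: d=np.r_[p/f,1]
    M=cv2.Rodrigues(np.array(c['rvec'],float))[0]; return -M.T@np.ravel(c['tvec']),M.T@d
def at(c,u,v,z,fish=False):
    o,d=ray(c,u,v,fish); return np.round(o+d*(z-o[2])/d[2],4)
def proj(c,P):
    H=c['pixels'].shape[0]; f=H/2/np.tan(np.radians(float(c['vfov']))/2)
    M=cv2.Rodrigues(np.array(c['rvec'],float))[0]; q=M@np.array(P)+np.ravel(c['tvec']); return np.round([q[0]/q[2]*f+c['cx'],q[1]/q[2]*f+c['cy']],1)
def rel(pos,Rm,st=None):
    "row numbers from the current pose to the target"
    st=st or r.read_state(); A=R.from_quat(st['eef_rot'])
    return np.round(np.r_[A.inv().apply(np.array(pos)-st['ee_pos'])/0.3,(A.inv()*Rm).as_rotvec()/np.radians(120)],3)
def crop(f,x0,y0,x1,y1,k,o):
    im=cv2.imread('pics/'+f+'.png')[y0:y1,x0:x1]; cv2.imwrite('pics/'+o+'.png',cv2.resize(im,None,fx=k,fy=k,interpolation=cv2.INTER_CUBIC))
E
python3 - <<'E'
from h import *
for n in('scene','top'): 
    c=snap(n,n+'0'); print(n,c['vfov'],c['cx'],c['cy'],ray(c,256,192))
a=cv2.imread('pics/scene0.png');b=cv2.imread('pics/top0.png')
cv2.imwrite('pics/s0b.png',cv2.resize(a,(800,600)));cv2.imwrite('pics/t0b.png',cv2.resize(b,(800,600)))
print(r.read_state())
E
```

```text
pics
scene 45.87689241990894 253.17466028923084 196.43020325453173 (array([-0.17706934, -1.22061267,  0.9757029 ]), array([ 0.44033269,  0.72749573, -0.52629957]))
top 45.02714359127009 263.21772528438316 191.42697283657745 (array([ 0.22875199, -0.0222331 ,  1.64423135]), array([ 0.18519382, -0.00140664, -0.98282531]))
{'time': 0.1, 'joint_positions': array([-1.26359104,  0.33277918, -0.06469595,  1.46084314,  0.02158675,
        1.34992   , -0.0884781 ]), 'joint_vel': array([-1.82200078e-03,  5.73431221e-04, -3.76101610e-04, -2.20813750e-03,
       -8.81995295e-05,  1.17333344e-03, -1.47306185e-03]), 'joint_torque': array([ 1.42610814e-03, -6.24541640e+01,  2.44032266e-02, -3.90720892e+01,
       -6.13883394e-02,  3.65154399e-02,  6.53627058e-05]), 'ee_pos': array([0.20229453, 0.59096555, 0.2042587 ]), 'eef_rot': array([ 1.64139456e-01,  9.86436944e-01, -6.22306251e-04, -8.01515099e-05]), 'ft_force': array([ 0.76373727, -1.04564771, -0.7618689 ]), 'torque': array([-0.00344988, -0.05972197, -0.01284388]), 'grip_force': 0.0, 'width': 0.08705847632349151}
```

View pics/t0b.png

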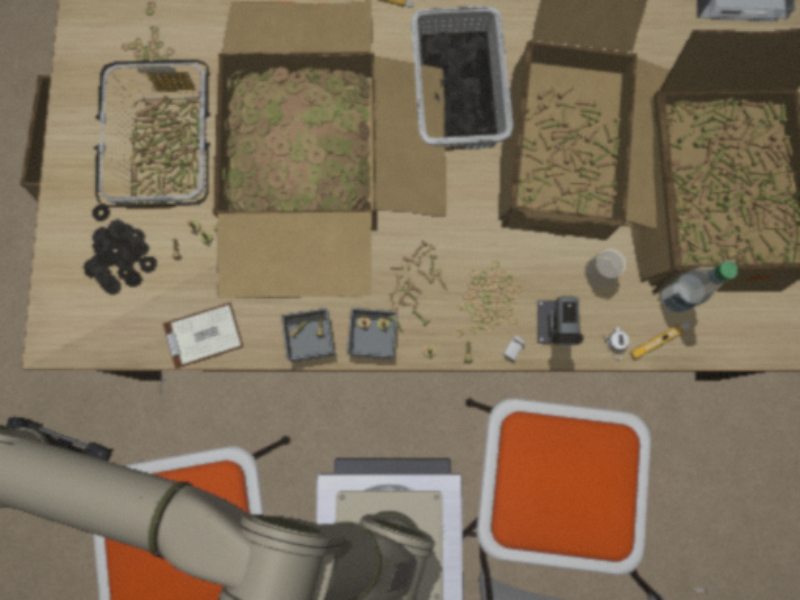

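View pics/s0b.png

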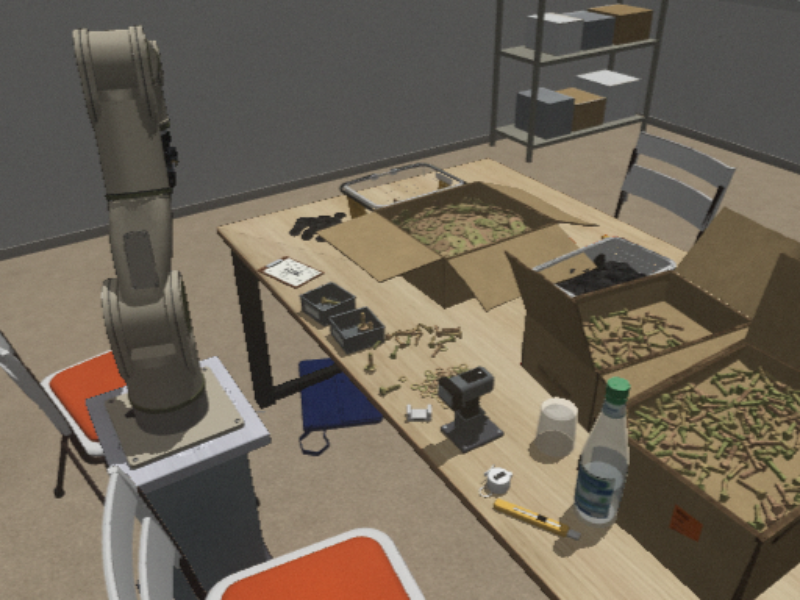

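The top view shows x pointing up and y pointing left. The plain bin is at (310,335), the washer bin at (373,333), the washer bolt at (430,352) and the plain bolt at (467,352). The scanner is at (562,320), the clipboard at (204,333) and the gauge at (514,348). I'll enlarge these.

```bash
python3 - <<'E'
from h import *
im=cv2.imread('pics/top0.png')
a=cv2.resize(im[190:240,100:258],(790,250),interpolation=cv2.INTER_CUBIC)
b=cv2.resize(im[185:240,258:416],(790,275),interpolation=cv2.INTER_CUBIC)
cv2.imwrite('pics/tc.png',np.vstack([a,b]))
E
```

```text
(no output)
```

View pics/tc.png

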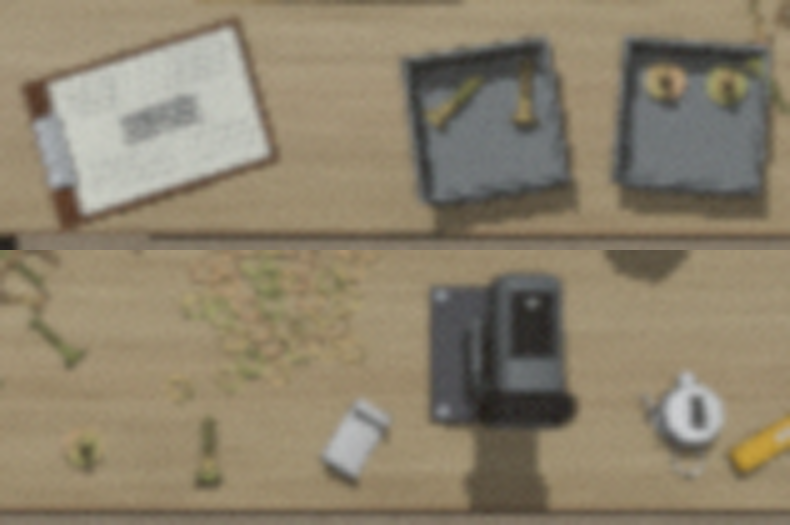

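The clipboard corners are (238,18), (275,157), (68,228) and (25,85), with the bar code at (161,119) in the upper half. The lower half shows the plain bolt with its head at (208,478) and tip at (208,420), and the washer bolt at (86,452). The scanner head runs from (529,277) to its nose at (527,425).

```bash
python3 - <<'E'
from h import *
c=load('top0')
A=lambda u,v,z:at(c,100+u/5-.4,190+v/5-.4,z)
B=lambda u,v,z:at(c,258+u/5-.4,185+(v-250)/5-.4,z)
print('clip corners',[A(*p,.003)[:2] for p in((238,18),(275,157),(68,228),(25,85))])
print('barcode',A(161,119,.004))
print('bin1 top',[A(*p,.045)[:2] for p in((403,58),(548,40),(572,188),(420,205))])
print('bin2 top',[A(*p,.045)[:2] for p in((625,38),(770,45),(766,195),(615,188))])
print('plain head,tip',B(208,478,.008),B(208,420,.007))
print('washer',B(86,452,.008))
print('gauge',B(355,440,.02),'tally',B(692,414,.02))
print('scan rear l,r',B(495,275,.146),B(562,275,.146),'nose',B(476,425,.146),B(576,425,.146),B(480,400,.146),B(574,390,.146))
print('foot',B(430,286,.01),B(430,424,.01))
E
```

```text
clip corners [array([0.5322, 0.3658]), array([0.4319, 0.3349]), array([0.3812, 0.478 ]), array([0.483 , 0.5146])]
barcode [0.4588 0.4166 0.004 ]
bin1 top [array([0.4964, 0.2398]), array([0.5095, 0.1391]), array([0.4057, 0.1203]), array([0.3937, 0.2247])]
bin2 top [array([0.5112, 0.0853]), array([ 0.5065, -0.0162]), array([ 0.4012, -0.0139]), array([0.4058, 0.0906])]
plain head,tip [ 0.3999 -0.1781  0.008 ] [ 0.4414 -0.1788  0.007 ]
washer [ 0.4182 -0.0917  0.008 ]
gauge [ 0.4258 -0.2814  0.02  ] tally [ 0.4449 -0.5218  0.02  ]
scan rear l,r [ 0.5204 -0.357   0.146 ] [ 0.5206 -0.4015  0.146 ] nose [ 0.4205 -0.3408  0.146 ] [ 0.4207 -0.4064  0.146 ] [ 0.437 -0.344  0.146] [ 0.4438 -0.4061  0.146 ]
foot [ 0.5386 -0.3401  0.01  ] [ 0.4386 -0.3369  0.01  ]
```

```bash
python3 - <<'E'
from h import *
D=R.from_quat([0,1,0,0])
for p in((.46,.2,.25),(.424,-.1785,.15)): print(rel(p,D))
c=load('top0'); B=lambda u,v,z:at(c,u/1.5625,v/1.5625,z)
print(B(177,248,.02),B(200,232,.01),B(208,240,.01),B(120,255,.02),B(112,290,.02),B(148,263,.01))
E
```

```text
[-1.235e+00 -9.550e-01 -1.510e-01 -1.000e-03 -0.000e+00 -1.570e-01]
[-1.530e+00 -2.187e+00  1.840e-01 -1.000e-03 -0.000e+00 -1.570e-01]
[0.6547 0.4892 0.02  ] [0.696  0.4414 0.01  ] [0.6768 0.4219 0.01  ] [0.6375 0.6182 0.02  ] [0.5555 0.6301 0.02  ] [0.6213 0.5566 0.01  ]
```

```bash
python3 -m pendant '[[-0.1,-0.98,-0.76,-0.12,0,0,-0.157],[-0.1,-0.98,-0.76,-0.12,0,0,-0.157],[-0.1,-0.98,-0.76,-0.12,0,0,-0.157],[-0.1,-0.98,-0.76,-0.12,0,0,-0.157],[-0.1,-0.98,-0.76,-0.12,0,0,-0.157],[-0.1,-0.98,-0.76,-0.12,0,0,-0.157],[-0.1,-0.98,-0.76,-0.12,0,0,-0.157]]' 20
python3 - <<'E'
from h import *
print(rel((.424,-.1785,.15),R.from_quat([0,1,0,0])))
E
```

```text
time: 0.98
ee_pos: [0.4095, 0.276, 0.2414]
eef_rot: [0.005, 1.0, -0.0, 0.001]
ft_force: [-0.3, 0.8, 0.1]
width: 0.0483
grip_force: 0.0
[-6.200e-02 -1.514e+00  3.050e-01 -0.000e+00  1.000e-03 -4.000e-03]
```

```bash
python3 -m pendant '[[-0.1,-0.03,-0.8,0.1,0,0,-0.004],[-0.1,-0.03,-0.8,0.1,0,0,-0.004],[-0.1,-0.03,-0.8,0.1,0,0,-0.004],[-0.1,-0.03,-0.8,0.1,0,0,-0.004],[-0.1,-0.03,-0.8,0.1,0,0,-0.004]]' >/dev/null
python3 -m pendant '[[-0.1,-0.03,-0.714,0.205,0,0,0],[-0.1,-0.03,-0.714,0.205,0,0,0],[-0.1,-0.03,-0.714,0.205,0,0,0],[-0.1,-0.03,-0.714,0.205,0,0,0],[-0.1,-0.03,-0.714,0.205,0,0,0],[-0.1,-0.03,-0.714,0.205,0,0,0]]'
python3 - <<'E'
from h import *
c=snap('wrist','w1'); print(c['vfov'],c['cx'],c['cy'],ray(c,256,192,True))
cv2.imwrite('pics/w1b.png',cv2.resize(c['pixels'][:,:,::-1],(800,600)))
print(rel((.424,-.1785,.15),R.from_quat([0,1,0,0])))
E
```

```text
time: 2.35
ee_pos: [0.4267, -0.1719, 0.1494]
eef_rot: [-0.005, 1.0, 0.0, -0.0]
ft_force: [0.2, 0.4, 0.5]
width: 0.0477
grip_force: 0.0
65.70646984690485 256.50476168466224 188.9488698216304 (array([ 0.35423996, -0.17222504,  0.32779814]), array([ 0.27604243,  0.00250962, -0.96114217]))
[ 0.009 -0.022 -0.002  0.    -0.     0.005]
```

View pics/w1b.png

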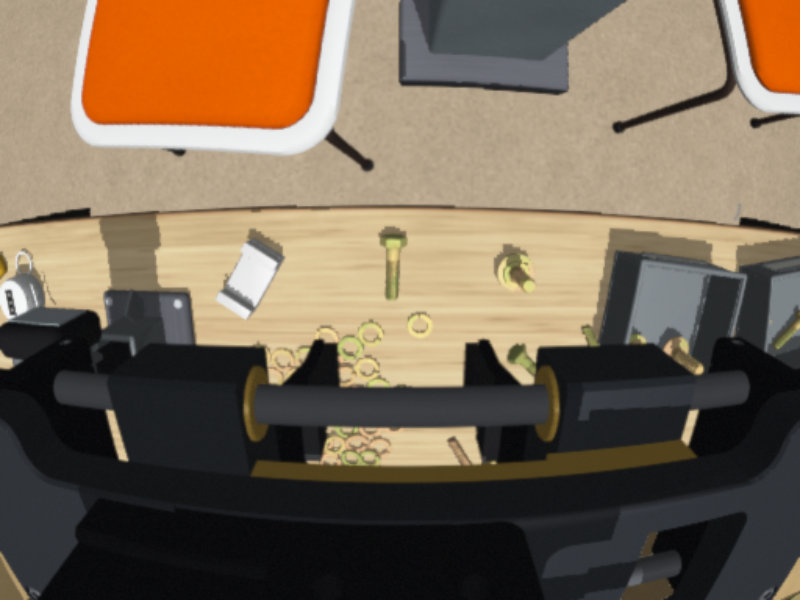

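The wrist view shows the plain bolt with its head at (393,240) and tip at (392,298). The washer bolt's washers are at about (515,272) and the top of its shank at (528,285). Loose washers lie beyond them.

```bash
python3 - <<'E'
from h import *
c=load('w1'); B=lambda u,v,z:at(c,u/1.5625,v/1.5625,z,True)
print('head',B(393,240,.012),'tip',B(392,298,.007),'wash',B(515,272,.009),'top',B(529,285,.047), 'ring',B(420,325,.002))
E
```

```text
head [ 0.4022 -0.1766  0.012 ] tip [ 0.4449 -0.1771  0.007 ] wash [ 0.4242 -0.0891  0.009 ] top [ 0.4242 -0.0891  0.047 ] ring [ 0.467  -0.1564  0.002 ]
```

```bash
python3 -m pendant '[[-0.1,0.002,-0.017,0.2,0,0,0.005],[-0.1,0.002,-0.017,0.35,0,0,0.005],[-0.1,0.002,-0.017,0.42,0,0,0.005],[-0.1,0.002,-0.017,0.441,0,0,0.005],[-0.1,0.002,-0.017,0.441,0,0,0.005],[1,0.002,-0.017,0.441,0,0,0.005],[1,0.002,-0.017,0.441,0,0,0.005],[1,0.002,-0.017,0.441,0,0,0.005]]' 20
python3 -m pendant '[[1,0,0,0,0,0,0],[1,0,0,0,0,0,0],[1,0,0,-0.1,0,0,0],[1,0,0,-0.3,0,0,0],[1,0,0,-0.3,0,0,0],[1,0,0,-0.3,0,0,0]]'
python3 - <<'E'
from h import *
yaw=R.from_euler('z',9,degrees=True)*R.from_quat([0,1,0,0])
print(rel((.427,.177,.105),yaw))
E
```

```text
time: 3.4
ee_pos: [0.4258, -0.1788, 0.0175]
eef_rot: [0.002, 1.0, 0.0, 0.0]
ft_force: [1.0, 0.3, -0.2]
width: 0.0255
grip_force: 0.0
time: 4.15
ee_pos: [0.4254, -0.1785, 0.1069]
eef_rot: [0.001, 1.0, 0.0, 0.0]
ft_force: [-0.0, 0.6, -0.6]
width: 0.0001
grip_force: 0.0
[-0.002  1.185  0.007  0.     0.    -0.076]
```

The fingers were still closing when I lifted, so I missed it. I'll reopen and look.

```bash
python3 -m pendant '[[-0.1,0,0,-0.14,0,0,0],[-0.1,0,0,-0.14,0,0,0],[-0.1,0,0,-0.14,0,0,0],[-0.1,0,0,-0.14,0,0,0],[-0.1,0,0,-0.14,0,0,0]]'
python3 - <<'E'
from h import *
snap('wrist','w2'); crop('w2',130,130,390,250,3,'w2c')
E
```

```text
time: 4.78
ee_pos: [0.425, -0.1787, 0.1483]
eef_rot: [0.002, 1.0, -0.0, -0.001]
ft_force: [-0.0, -0.4, -0.3]
width: 0.0421
grip_force: 0.0
```

View pics/w2c.png

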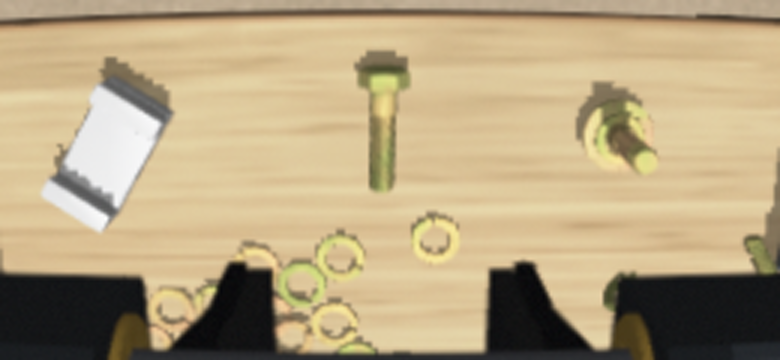

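The plain bolt hasn't moved: head at (383,78), tip at (381,188). The washer bolt's shank top is at (646,160).

```bash
python3 - <<'E'
from h import *
c=load('w2'); B=lambda u,v,z:at(c,130+u/3-.3,130+v/3-.3,z,True)
print('head',B(383,75,.012),'tip',B(381,188,.007),'wash',B(617,132,.009),'top',B(646,160,.047))
E
python3 -m pendant '[[-0.1,0,0.004,0.2,0,0,0],[-0.1,0,0.004,0.36,0,0,0],[-0.1,0,0.004,0.435,0,0,0],[0,0,0.004,0.44,0,0,0],[0.5,0,0.004,0.44,0,0,0],[1,0,0.004,0.44,0,0,0],[1,0,0.004,0.44,0,0,0],[1,0,0.004,0.44,0,0,0]]' 20
python3 -m pendant '[[1,0,0,0,0,0,0],[1,0,0,0,0,0,0],[1,0,0,0,0,0,0],[1,0,0,0,0,0,0]]'
```

```text
head [ 0.4014 -0.177   0.012 ] tip [ 0.4447 -0.1778  0.007 ] wash [ 0.4227 -0.0896  0.009 ] top [ 0.4239 -0.0894  0.047 ]
time: 5.82
ee_pos: [0.4258, -0.1776, 0.0175]
eef_rot: [0.002, 1.0, 0.0, 0.0]
ft_force: [-0.0, -0.6, -0.2]
width: 0.0115
grip_force: 0.0
time: 6.32
ee_pos: [0.4255, -0.1776, 0.0171]
eef_rot: [0.002, 1.0, 0.0, -0.0]
ft_force: [0.7, 0.3, -0.4]
width: 0.0005
grip_force: 0.0
```

```bash
python3 - <<'E'
from h import *
print(r.finger_overhang, r.read_state()['width'])
snap('wrist','w3'); crop('w3',150,110,370,275,3.6,'w3c')
E
```

```text
0.014 0.000491997974755719
```

View pics/w3c.png

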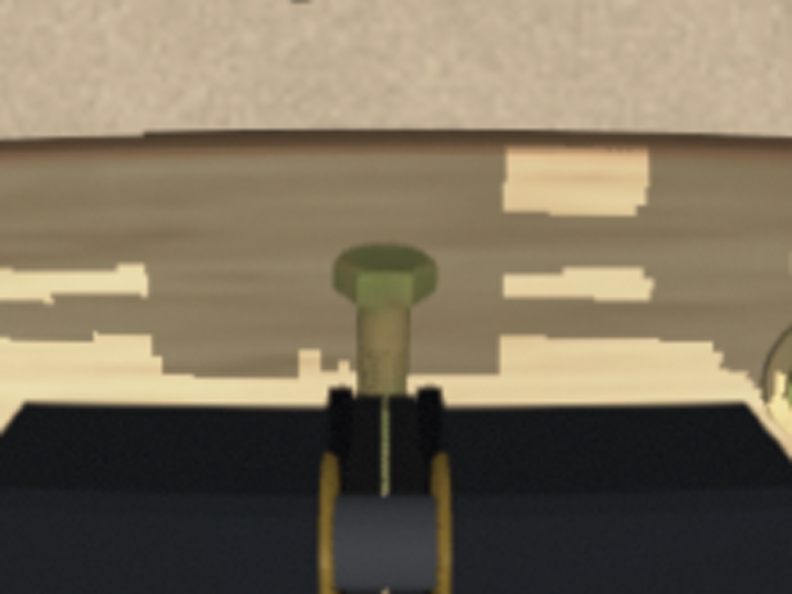

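```bash
python3 - <<'E'
from h import *
c=load('w3'); B=lambda u,v,z:at(c,150+u/3.6-.3,110+v/3.6-.3,z,True)
print('head top edge near/far',B(385,245,.017),B(385,275,.017),'headface bottom',B(385,303,.008),'headL/R',B(334,270,.01),B(436,270,.01),'shank start',B(358,310,.009),B(408,310,.009))
print('table edge',B(385,132,0))
for z in (.003,.01,.02,.03): print(z,B(340,388,z),B(430,388,z),B(385,397,z))
print(r.read_state()['ee_pos'])
E
```

```text
head top edge near/far [ 0.3952 -0.1768  0.017 ] [ 0.4005 -0.1768  0.017 ] headface bottom [ 0.4082 -0.1768  0.008 ] headL/R [ 0.4014 -0.186   0.01  ] [ 0.4015 -0.1677  0.01  ] shank start [ 0.4092 -0.1817  0.009 ] [ 0.4092 -0.1727  0.009 ]
table edge [ 0.3779 -0.1767  0.    ]
0.003 [ 0.4267 -0.1855  0.003 ] [ 0.4267 -0.1682  0.003 ] [ 0.4286 -0.1769  0.003 ]
0.01 [ 0.424  -0.1852  0.01  ] [ 0.4241 -0.1685  0.01  ] [ 0.4258 -0.1769  0.01  ]
0.02 [ 0.4202 -0.1848  0.02  ] [ 0.4202 -0.169   0.02  ] [ 0.4219 -0.1769  0.02  ]
0.03 [ 0.4163 -0.1843  0.03  ] [ 0.4164 -0.1695  0.03  ] [ 0.418  -0.1769  0.03  ]
[ 0.42548187 -0.17762472  0.01707718]
```

The fingers closed above the shank, so I'll open them and descend in small steps, watching the force.

```bash
python3 -m pendant '[[0.3,0,0,0,0,0,0],[0.3,0,0,0,0,0,0],[0.3,0,0,0,0,0,0],[0.3,0,0,0,0,0,0],[0.3,0,0,0.005,0,0,0],[0.3,0,0,0.005,0,0,0]]'
python3 -m pendant '[[0.3,0,0,0.005,0,0,0],[0.3,0,0,0.005,0,0,0]]'
```

```text
time: 7.12
ee_pos: [0.4254, -0.1775, 0.0155]
eef_rot: [0.002, 1.0, 0.0, -0.0]
ft_force: [0.4, 0.9, 0.8]
width: 0.0303
grip_force: 0.0
time: 7.38
ee_pos: [0.4254, -0.1776, 0.014]
eef_rot: [0.002, 1.0, 0.0, -0.0]
ft_force: [0.4, 0.4, 0.2]
width: 0.0306
grip_force: 0.0
```

```bash
for i in 1 2 3; do python3 -m pendant '[[0.3,0,0,0.005,0,0,0],[0.3,0,0,0.005,0,0,0]]' | grep -E "pos|ft"; done
```

```text
ee_pos: [0.4254, -0.1776, 0.0125]
ft_force: [0.2, -0.3, 0.2]
ee_pos: [0.4254, -0.1776, 0.011]
ft_force: [0.5, -0.2, -0.7]
ee_pos: [0.4254, -0.1776, 0.0095]
ft_force: [0.2, 0.5, 0.7]
```

```bash
for i in 1 2 3; do python3 -m pendant '[[0.3,0,0,0.005,0,0,0],[0.3,0,0,0.005,0,0,0]]' | grep -E "pos|ft"; done
```

```text
ee_pos: [0.4254, -0.1776, 0.008]
ft_force: [0.5, -0.5, -0.2]
ee_pos: [0.4254, -0.1776, 0.0065]
ft_force: [0.3, 0.3, 0.4]
ee_pos: [0.4254, -0.1776, 0.005]
ft_force: [-0.6, 0.2, 0.2]
```

```bash
python3 -m pendant '[[1,0,0,0,0,0,0],[1,0,0,0,0,0,0],[1,0,0,0,0,0,0],[1,0,0,0,0,0,0],[1,0,0,0,0,0,0],[1,0,0,0,0,0,0]]'
```

```text
time: 9.62
ee_pos: [0.4255, -0.1776, 0.0051]
eef_rot: [0.002, 1.0, 0.0, 0.0]
ft_force: [0.6, -0.2, -0.6]
width: 0.0006
grip_force: 0.0
```

```bash
python3 - <<'E'
from h import *
s=snap('scene','s4'); w=snap('wrist','w4'); st=r.read_state(); print(proj(s,st['ee_pos']),proj(s,[.401,-.177,.0]))
u,v=proj(s,st['ee_pos']).astype(int)
a=s['pixels'][v-60:v+40,u-65:u+65,::-1]; b=w['pixels'][120:270,170:350,::-1]
cv2.imwrite('pics/c4.png',np.hstack([cv2.resize(a,(440,340),interpolation=cv2.INTER_CUBIC),cv2.resize(b,(360,340),interpolation=cv2.INTER_CUBIC)]))
E
```

```text
[249.9 248.7] [243.6 252.3]
```

View pics/c4.png

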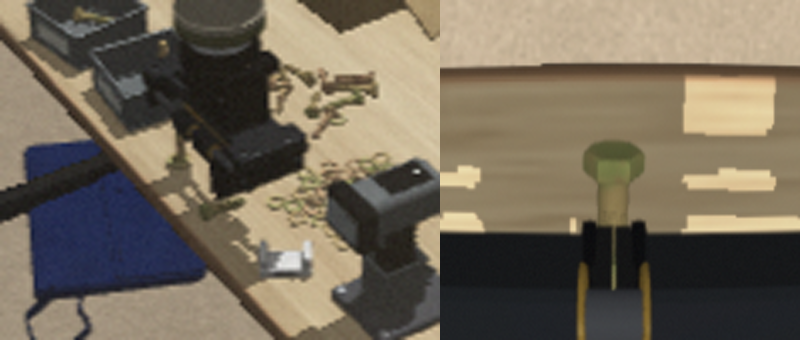

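```bash
python3 - <<'E'
from h import *
from itertools import product
c=load('w4'); o,d=ray(c,170+(613-440)/2,120+222*150/340,True); print('cam',o)
for x in (.412,.416,.420,.4255): print('w4',x,(o+d*(x-o[0])/d[0]).round(4))
o2,d2=ray(load('w3'),150+385/3.6,110+388/3.6,True)
for x in (.412,.416,.420,.4255): print('w3',x,(o2+d2*(x-o2[0])/d2[0]).round(4))
o1,d1=ray(load('w1'),330/1.5625,343/1.5625,True)
for x in (.412,.416,.420,.4255): print('w1',x,(o1+d1*(x-o1[0])/d1[0]).round(4))
# scene triangulation of bolts
s=load('scene0'); 
print('plain head proj',proj(s,[.4015,-.177,.01]),'washer top',proj(s,[.4239,-.0894,.047]),'bin2 farleft top',proj(s,[.5112,.0853,.045]))
E
```

```text
cam [ 0.35300577 -0.17701859  0.18350544]
w4 0.412 [ 0.412  -0.177   0.0302]
w4 0.416 [ 0.416  -0.177   0.0198]
w4 0.42 [ 0.42   -0.177   0.0094]
w4 0.4255 [ 0.4255 -0.177  -0.0049]
w3 0.412 [ 0.412  -0.1767  0.0419]
w3 0.416 [ 0.416  -0.1767  0.0314]
w3 0.42 [ 0.42   -0.1767  0.021 ]
w3 0.4255 [ 0.4255 -0.1767  0.0067]
w1 0.412 [ 0.412  -0.1956  0.1808]
w1 0.416 [ 0.416  -0.1973  0.1706]
w1 0.42 [ 0.42   -0.1989  0.1604]
w1 0.4255 [ 0.4255 -0.2011  0.1464]
plain head proj [243.6 249.9] washer top [236.1 225.9] bin2 farleft top [233.3 196.6]
```

The fingertips look about 15 mm above the table, higher than the pose implies. I'll open and keep probing down.

```bash
python3 -m pendant '[[0.3,0,0,0,0,0,0],[0.3,0,0,0,0,0,0],[0.3,0,0,0,0,0,0],[0.3,0,0,0,0,0,0],[0.3,0,0,0.01,0,0,0],[0.3,0,0,0.01,0,0,0]]' | grep -E "pos|ft|wid"
for i in 1 2 3; do python3 -m pendant '[[0.3,0,0,0.006,0,0,0],[0.3,0,0,0.006,0,0,0]]' | grep -E "pos|ft"; done
```

```text
ee_pos: [0.4253, -0.1776, 0.0018]
ft_force: [0.0, -0.4, -0.2]
width: 0.0301
ee_pos: [0.4254, -0.1776, 0.0002]
ft_force: [-0.3, -0.1, -0.6]
ee_pos: [0.4254, -0.1776, -0.0016]
ft_force: [-0.4, -0.3, 0.1]
ee_pos: [0.4254, -0.1776, -0.0034]
ft_force: [0.6, 0.3, 0.8]
```

```bash
python3 -m pendant '[[0.3,0,0,0.006,0,0,0],[0.3,0,0,0.006,0,0,0]]' | grep -E "pos|ft"; python3 -m pendant '[[1,0,0,0.006,0,0,0],[1,0,0,0.006,0,0,0],[1,0,0,0.006,0,0,0],[1,0,0,0.006,0,0,0],[1,0,0,0.006,0,0,0]]'
```

```text
ee_pos: [0.4254, -0.1776, -0.0052]
ft_force: [0.7, -0.2, -0.8]
time: 12.1
ee_pos: [0.4261, -0.178, -0.0063]
eef_rot: [0.002, 1.0, -0.0, 0.001]
ft_force: [-0.7, -0.7, 8.1]
width: 0.0009
grip_force: 5.0
```

```bash
python3 -m pendant '[[0.3,0,0,-0.02,0,0,0],[0.3,0,0,-0.02,0,0,0],[0.3,0,0,-0.02,0,0,0],[0.3,0,0,-0.02,0,0,0],[0.3,0,0,0.007,0,0,0],[0.3,0,0,0.014,0,0,0],[0.3,0,0,0.014,0,0,0]]'
for i in 1 2 3; do python3 -m pendant '[[0.3,0,0,0.004,0,0,0],[0.3,0,0,0.004,0,0,0]]' | grep -E "pos|ft"; done
```

```text
time: 12.98
ee_pos: [0.4252, -0.1777, -0.0114]
eef_rot: [0.002, 1.0, -0.0, -0.0]
ft_force: [0.7, 0.8, -0.9]
width: 0.0306
grip_force: 0.0
ee_pos: [0.4255, -0.1776, -0.0123]
ft_force: [-0.3, 0.0, 0.2]
ee_pos: [0.4255, -0.1776, -0.0135]
ft_force: [0.0, -0.5, 0.3]
ee_pos: [0.4255, -0.1776, -0.0148]
ft_force: [-0.3, -0.0, 0.2]
```

Still free at -0.0148, and the tips should now be beside the shank, so I'll close.

```bash
python3 -m pendant '[[1,0,0,0,0,0,0],[1,0,0,0,0,0,0],[1,0,0,0,0,0,0],[1,0,0,0,0,0,0],[1,0,0,0,0,0,0]]'
```

```text
time: 14.35
ee_pos: [0.4256, -0.1776, -0.0147]
eef_rot: [0.002, 1.0, 0.0, 0.0]
ft_force: [0.0, -0.0, 0.1]
width: 0.0086
grip_force: 20.0
```

Gripped at 20 N. The fingertips actually sit about 31 mm short of where the reported pose puts them, so I'll correct for that. Next, lift and carry.

```bash
python3 -m pendant '[[1,0,0,-0.05,0,0,0],[1,0,0,-0.2,0,0,0],[1,0,0,-0.32,0,0,0],[1,0,0,-0.32,0,0,0],[1,0,0.2,-0.32,0,0,0],[1,0,0.4,-0.32,0,0,0],[1,0,0.6,-0.32,0,0,0],[1,0,0.6,-0.32,0,0,0]]'
python3 -m pendant '[[1,0,0.2,0,0,0,-0.02],[1,0,0.4,0,0,0,-0.05],[1,-0.005,0.58,0,0,0,-0.076],[1,-0.005,0.58,0,0,0,-0.076],[1,-0.005,0.58,0,0,0,-0.076]]'
python3 - <<'E'
from h import *
w=snap('wrist','w5')
yaw=R.from_euler('z',9,degrees=True)*R.from_quat([0,1,0,0])
print(rel((.427,.177,-.003),yaw))
E
```

```text
time: 15.35
ee_pos: [0.4255, 0.0063, 0.0811]
eef_rot: [-0.002, 1.0, 0.0, -0.0]
ft_force: [0.0, -1.1, -0.5]
width: 0.0087
grip_force: 20.0
time: 15.98
ee_pos: [0.428, 0.175, 0.0809]
eef_rot: [-0.077, 0.997, -0.001, -0.0]
ft_force: [-0.2, -1.2, -0.5]
width: 0.0089
grip_force: 20.0
[ 0.002  0.009  0.28  -0.    -0.    -0.002]
```

```bash
python3 -m pendant '[[1,-0.015,0.005,0,0,0,0.08],[1,-0.015,0.005,0,0,0,0.16],[1,-0.015,0.005,0,0,0,0.24],[1,-0.015,0.005,0,0,0,0.32],[1,-0.015,0.005,0,0,0,0.375],[1,-0.015,0.005,0,0,0,0.375]]'
python3 - <<'E'
from h import *
w=snap('wrist','w6'); t=snap('top','t6'); st=r.read_state()
print(rel((.433,.178,-.003),R.from_euler('z',-36,degrees=True)*R.from_quat([0,1,0,0])))
a=t['pixels'][170:245,130:290,::-1]; b=w['pixels'][60:260,90:420,::-1]
cv2.imwrite('pics/c6.png',np.vstack([cv2.resize(b,(640,388),interpolation=cv2.INTER_CUBIC),cv2.resize(a,(640,212),interpolation=cv2.INTER_CUBIC)[:212]]))
E
```

```text
time: 16.77
ee_pos: [0.4325, 0.1771, 0.0814]
eef_rot: [0.31, 0.951, 0.0, -0.0]
ft_force: [0.6, -0.3, -0.2]
width: 0.0084
grip_force: 20.0
[-0.001  0.002  0.281  0.    -0.     0.   ]
```

View pics/c6.png

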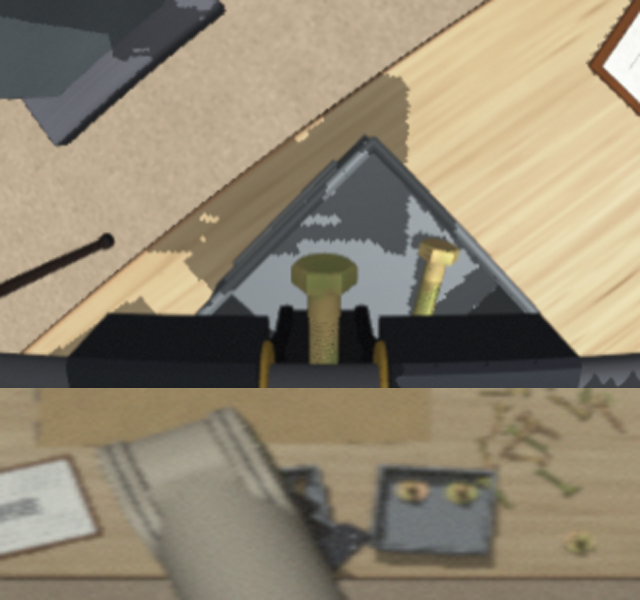

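The plain bolt is held at (323,290), well inside the bin's near corner at (370,145). Lowering and releasing.

```bash
python3 -m pendant '[[1,0,0,0.1,0,0,0],[1,0,0,0.2,0,0,0],[1,0,0,0.26,0,0,0],[1,0,0,0.272,0,0,0],[1,0,0,0.272,0,0,0],[0.5,0,0,0.272,0,0,0],[0.5,0,0,0.272,0,0,0],[0.5,0,0,0.272,0,0,0]]'
python3 -m pendant '[[0.5,0,0,0,0,0,0],[0.5,0,0,-0.1,0,0,0],[0.4,0,0,-0.3,0,0,0],[0.4,0,0,-0.4,0,0,0],[0.4,0,0,-0.4,0,0,0]]'
python3 - <<'E'
from h import *
w=snap('wrist','w7')
print(rel((.424,-.0894,.1),R.from_quat([0,1,0,0])))
E
```

```text
time: 17.88
ee_pos: [0.432, 0.1787, -0.0001]
eef_rot: [0.309, 0.951, 0.0, -0.0]
ft_force: [0.2, 0.8, -0.1]
width: 0.021
grip_force: 0.0
time: 18.5
ee_pos: [0.4335, 0.1794, 0.1219]
eef_rot: [0.309, 0.951, 0.002, 0.001]
ft_force: [-0.0, 0.5, -0.5]
width: 0.0263
grip_force: 0.0
[-0.503 -0.74   0.066  0.001  0.    -0.3  ]
```

```bash
python3 -m pendant '[[0.1,-0.15,-0.22,0.02,0,0,-0.08],[0.1,-0.3,-0.44,0.04,0,0,-0.16],[0.1,-0.503,-0.74,0.066,0,0,-0.24],[0.1,-0.503,-0.74,0.066,0,0,-0.3],[0.1,-0.503,-0.74,0.066,0,0,-0.3],[0.1,-0.503,-0.74,0.066,0,0,-0.3],[0.1,-0.503,-0.74,0.066,0,0,-0.3],[0.1,-0.503,-0.74,0.066,0,0,-0.3]]'
python3 - <<'E'
from h import *
w=snap('wrist','w8')
print(rel((.424,-.0894,.001),R.from_quat([0,1,0,0])))
a=load('w7')['pixels'][60:260,90:420,::-1]; b=w['pixels'][100:260,130:394,::-1]
cv2.imwrite('pics/c8.png',np.vstack([cv2.resize(a,(495,300),interpolation=cv2.INTER_CUBIC),cv2.resize(b,(495,300),interpolation=cv2.INTER_CUBIC)]))
E
```

```text
time: 19.55
ee_pos: [0.4236, -0.0886, 0.0996]
eef_rot: [-0.0, 1.0, -0.0, -0.0]
ft_force: [-0.5, -0.1, 0.4]
width: 0.0389
grip_force: 0.0
[-0.001 -0.002  0.329 -0.    -0.     0.   ]
```

View pics/c8.png

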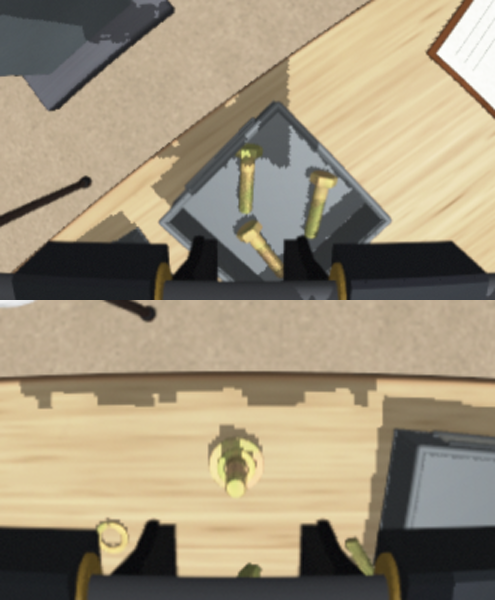

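The plain bolt lies in its bin. The washer bolt is centred between the open fingers, with its shank tip at (236,488).

```bash
python3 -m pendant '[[0.2,0,-0.002,0.15,0,0,0],[0.3,0,-0.002,0.28,0,0,0],[0.4,0,-0.002,0.325,0,0,0],[0.4,0,-0.002,0.325,0,0,0],[1,0,-0.002,0.325,0,0,0],[1,0,-0.002,0.325,0,0,0],[1,0,-0.002,0.325,0,0,0],[1,0,-0.002,0.325,0,0,0]]'
python3 -m pendant '[[1,0,0,0,0,0,0]]'
python3 - <<'E'
from h import *
print(r.read_state()['width'], rel((.430,.036,.1),R.from_euler('z',-2,degrees=True)*R.from_quat([0,1,0,0])))
E
```

```text
time: 20.6
ee_pos: [0.4245, -0.0901, 0.0032]
eef_rot: [0.0, 1.0, 0.0, 0.001]
ft_force: [-1.3, 1.3, 7.3]
width: 0.0085
grip_force: 20.0
time: 20.72
ee_pos: [0.4245, -0.0901, 0.0032]
eef_rot: [0.0, 1.0, 0.0, 0.001]
ft_force: [-0.8, 0.8, 7.1]
width: 0.0086
grip_force: 20.0
0.008550859137553766 [-0.018  0.421 -0.322  0.     0.001  0.016]
```

```bash
python3 -m pendant '[[1,0,0,-0.03,0,0,0],[1,0,0,-0.18,0,0,0],[1,0,0,-0.33,0,0,0],[1,-0.02,0.14,-0.33,0,0,0.016],[1,-0.02,0.28,-0.33,0,0,0.016],[1,-0.02,0.421,-0.33,0,0,0.016],[1,-0.02,0.421,-0.33,0,0,0.016],[1,-0.02,0.421,-0.33,0,0,0.016]]'
python3 - <<'E'
from h import *
w=snap('wrist','w9'); print(rel((.431,.036,.008),R.from_euler('z',-2,degrees=True)*R.from_quat([0,1,0,0])))
E
```

```text
time: 21.72
ee_pos: [0.4297, 0.0352, 0.1016]
eef_rot: [0.017, 1.0, -0.0, 0.0]
ft_force: [-0.4, -0.3, -0.5]
width: 0.0083
grip_force: 20.0
[-0.004  0.004  0.312 -0.     0.    -0.   ]
```

```bash
python3 -m pendant '[[1,-0.004,0.003,0.1,0,0,0],[1,-0.004,0.003,0.2,0,0,0],[1,-0.004,0.003,0.27,0,0,0],[1,-0.004,0.003,0.29,0,0,0],[1,-0.004,0.003,0.303,0,0,0],[1,-0.004,0.003,0.31,0,0,0],[1,-0.004,0.003,0.31,0,0,0]]'
```

```text
time: 22.65
ee_pos: [0.4313, 0.0369, 0.0088]
eef_rot: [0.017, 1.0, 0.0, 0.0]
ft_force: [0.5, 0.8, 0.4]
width: 0.0086
grip_force: 20.0
```

```bash
python3 -m pendant '[[0.5,0,0,0,0,0,0],[0.5,0,0,0,0,0,0],[0.5,0,0,0,0,0,0],[0.4,0,0,-0.15,0,0,0],[0.4,0,0,-0.35,0,0,0],[-0.5,0,0,-0.6,0,0,0],[-1,0,0,-0.65,0,0,0],[-1,0,0,-0.65,0,0,0]]'
cat >> h.py <<'E'
D=R.from_quat([0,1,0,0]); E_=lambda z,y:R.from_euler('ZY',[z,y],degrees=True)*D
def tgt(G,Rm): return np.array(G)+.036*Rm.as_matrix()[:,2]   # reported TCP for true grasp point G
Rg=E_(-2.7,15); Gs=np.array([.481,-.377,.128])
E
python3 - <<'E'
from h import *
snap('wrist','w10')
print(tgt(Gs-.09*Rg.as_matrix()[:,2],Rg),rel(tgt(Gs-.09*Rg.as_matrix()[:,2],Rg),Rg))
E
```

```text
time: 23.65
ee_pos: [0.4321, 0.0372, 0.2054]
eef_rot: [0.017, 1.0, 0.001, 0.002]
ft_force: [0.0, -0.3, 0.0]
width: 0.0484
grip_force: 0.0
[ 0.49496071 -0.37765837  0.18015999] [-0.26  -1.374  0.077 -0.     0.126  0.006]
```

```bash
python3 -m pendant '[[-1,-0.05,-0.2,0,0,0,0],[-1,-0.1,-0.4,0,0,0,0],[-1,-0.13,-0.6,0,0,0,0],[-1,-0.13,-0.7,0,0,0.06,0],[-1,-0.13,-0.7,0,0,0.126,0.006],[-1,-0.13,-0.7,0,0,0.126,0.006]]'
python3 - <<'E'
from h import *
print(rel(tgt(Gs-.09*Rg.as_matrix()[:,2],Rg),Rg))
E
```

```text
time: 24.45
ee_pos: [0.4626, -0.1744, 0.2001]
eef_rot: [0.024, 0.99, 0.0, -0.136]
ft_force: [0.1, 0.2, 0.3]
width: 0.0868
grip_force: 0.0
[-0.153 -0.671  0.03  -0.003 -0.005 -0.001]
```

```bash
python3 -m pendant '[[-1,-0.05,-0.2,0,0,0,0],[-1,-0.1,-0.4,0,0,0,0],[-1,-0.153,-0.6,0,0,0,0],[-1,-0.153,-0.671,0.03,-0.003,-0.005,-0.001],[-1,-0.153,-0.671,0.03,-0.003,-0.005,-0.001],[-1,-0.153,-0.671,0.03,-0.003,-0.005,-0.001]]'
python3 - <<'E'
from h import *
snap('wrist','w11'); snap('top','t11'); snap('scene','s11')
print(rel(tgt(Gs,Rg),Rg))
# head sides in wrist view: expected px of head-top corners
c=load('w11'); f=192/np.tan(np.radians(float(c['vfov']))/2); M=cv2.Rodrigues(np.array(c['rvec'],float))[0]
def pf(P):
    q=M@P+np.ravel(c['tvec']); t=np.arctan2(np.hypot(q[0],q[1]),q[2]); return (np.array([c['cx'],c['cy']])+f*t*q[:2]/np.hypot(q[0],q[1])).round(1)
S=R.from_euler('z',177.3,degrees=True); O=np.array([.479,-.377,.01])
for n,p in dict(noseL=(.059,.029,.138),noseR=(.059,-.029,.138),headL=(.037,.023,.136),headR=(.037,-.023,.136),bL=(0,.023,.136),bR=(0,-.023,.136)).items(): print(n,pf(O+S.apply(p)))
g=c['pixels'].mean(2).astype(int)
for v in (150,165,180,195): print(v,g[v,150:370:4])
E
```

```text
time: 25.2
ee_pos: [0.4955, -0.3764, 0.1835]
eef_rot: [0.023, 0.992, 0.006, -0.126]
ft_force: [0.6, 0.2, -0.3]
width: 0.0868
grip_force: 0.0
[ 0.003 -0.007  0.312  0.002  0.005  0.002]
noseL [216.4 119.3]
noseR [291.1 119.4]
headL [224.  147.5]
headR [283.4 147.6]
bL [223.8 195.3]
bR [283.4 195.4]
150 [225 196 115 116 116 114 113 113 113 112 113 114 114 115 114 112 106  17
  21  18  19  19  20  22  22  23  24  24  25  30  23  17  18  19 112 112
 112 114 165 187 169 117 237 238 239 239 239 236 193 194 193 189 188 188
 188]
165 [250 108 166 113 114 114 115 117 119 116 115 114 111 109 108 109 112  94
  54  68  80  85  86  85  87  88  89  89  91  91  86  73  68  97 109 113
 115 116 121 194 194 188 114 221 239 236 196 192 191 188 187 188 187 186
 185]
180 [191 133 176 177  99 137 142 145 148 174 189 190 115 115 114 113 112 100
  57  66  77  63  54  55  45  49  41  43  40  41  55  73  84  68 105 152
 153 151 183 184 184 183 184 183 184 183 185 185 187 188 189 188 188 132
 196]
195 [184 185 185 187 188 186 185 185 187 188 189 191 192 193 194 194 195 190
 106  65  77  35  35  36  36  35  38  38  38  37  40 131  97 117 124 193
 193 193 195 194 193 192 192 178 199 200 189 160 207 180 130 184 177 178
 125]
```

```bash
python3 -m pendant '[[-1,0.003,-0.013,0.1,0.002,0.005,0.002],[-1,0.003,-0.013,0.2,0.002,0.005,0.002],[-1,0.003,-0.013,0.28,0.002,0.005,0.002],[-1,0.003,-0.013,0.312,0.002,0.005,0.002],[-1,0.003,-0.013,0.312,0.002,0.005,0.002],[0,0.003,-0.013,0.312,0.002,0.005,0.002],[0,0.003,-0.013,0.312,0.002,0.005,0.002],[0,0.003,-0.013,0.312,0.002,0.005,0.002]]' 15
python3 -m pendant '[[1,0,0,0,0,0,0],[1,0,0,0,0,0,0],[1,0,0,0,0,0,0]]' 15
```

```text
time: 26.35
ee_pos: [0.471, -0.38, 0.0931]
eef_rot: [0.024, 0.991, 0.003, -0.131]
ft_force: [0.5, 0.4, 0.2]
width: 0.0647
grip_force: 0.0
time: 26.72
ee_pos: [0.4707, -0.3799, 0.0927]
eef_rot: [0.025, 0.991, 0.003, -0.131]
ft_force: [0.1, 0.5, 0.5]
width: 0.0465
grip_force: 14.9
```

```bash
python3 -m pendant '[[1,0,0,0,0,0,0],[1,0,0,0,0,0,0],[1,0.009,0,-0.032,0,0,0],[1,0.026,0,-0.097,0,0,0],[1,0.043,0,-0.161,0,0,0],[1,0.06,0,-0.225,0,0,0],[1,0.06,0,-0.225,0,0,0]]' 45
python3 -m pendant '[[1,0.043,0,-0.16,0,0,0],[1,0.086,0,-0.32,0,0,0],[1,0.13,0,-0.48,0,0,0],[1,0.147,0,-0.55,0,0,0],[1,0.147,0,-0.55,0,0,0]]'
cat >> h.py <<'E'
bc=np.array([.4588,.4166,.004]); yawc=18.9
def final(dist=.12,pitch=45,yaw=yawc):
    S=R.from_euler('ZY',[yaw,-pitch],degrees=True)*R.from_euler('z',180,degrees=True)
    M=S.as_matrix(); W=bc-dist*M[:,0]; G=W+S.apply([-.061,0,.003]); Rf=E_(yaw,15-pitch)
    return W,G,Rf,S
E
python3 - <<'E'
from h import *
W,G,Rf,S=final(); print(W,G,tgt(G,Rf)); 
up=np.array([0,0,.18])
print('mid',rel(tgt([.52,.05,.33],E_(8,15)),E_(8,15)))
E
```

```text
time: 27.6
ee_pos: [0.4716, -0.3806, 0.1646]
eef_rot: [0.025, 0.991, 0.002, -0.13]
ft_force: [0.5, -0.6, -2.2]
width: 0.0458
grip_force: 44.7
time: 28.22
ee_pos: [0.4716, -0.3804, 0.334]
eef_rot: [0.025, 0.991, 0.003, -0.131]
ft_force: [-0.2, -1.4, -3.1]
width: 0.0458
grip_force: 44.7
[0.539078   0.4440853  0.08885281] [0.57787904 0.45736987 0.13410765] [0.59490858 0.46320038 0.10293073]
mid [-0.091  1.435  0.108  0.023 -0.    -0.087]
```

```bash
python3 -m pendant '[[1,-0.04,0.12,0.02,0,0,-0.01],[1,-0.05,0.27,0.04,0,0,-0.03],[1,-0.06,0.42,0.06,0,0,-0.05],[1,-0.07,0.57,0.08,0,0,-0.07],[1,-0.08,0.72,0.08,0,0,-0.087],[1,-0.08,0.8,0.08,0,0,-0.087],[1,-0.08,0.8,0.08,0,0,-0.087]]'
python3 - <<'E'
from h import *
W,G,Rf,S=final()
print('a',rel(tgt([.55,.25,.34],E_(12,15)),E_(12,15)));print('b',rel(tgt(G+[0,0,.2],E_(18.9,15)),E_(18.9,15)))
E
```

```text
time: 29.1
ee_pos: [0.5003, -0.1383, 0.302]
eef_rot: [-0.068, 0.989, 0.016, -0.132]
ft_force: [-0.3, 0.3, -1.4]
width: 0.0455
grip_force: 44.7
a [-3.050e-01  1.258e+00 -2.900e-02  3.200e-02  1.000e-03 -3.000e-02]
b [-0.495  1.926 -0.026  0.047  0.002 -0.086]
```

```bash
python3 -m pendant '[[1,-0.04,0.16,0,0,0,0],[1,-0.08,0.32,-0.01,0,0,-0.01],[1,-0.12,0.48,-0.02,0.01,0,-0.02],[1,-0.16,0.64,-0.03,0.02,0,-0.03],[1,-0.2,0.8,-0.03,0.02,0,-0.04],[1,-0.24,0.95,-0.03,0.025,0,-0.04],[1,-0.24,0.95,-0.03,0.025,0,-0.04],[1,-0.24,0.95,-0.03,0.025,0,-0.04]]'
python3 - <<'E'
from h import *
W,G,Rf,S=final()
print('b',rel(tgt(G+[0,0,.2],E_(18.9,15)),E_(18.9,15)));print('c',rel(tgt(G+[0,0,.15],Rf),Rf))
E
```

```text
time: 30.1
ee_pos: [0.5356, 0.1494, 0.3067]
eef_rot: [-0.109, 0.986, -0.006, -0.129]
ft_force: [0.2, -0.8, -0.6]
width: 0.0458
grip_force: 44.7
b [-0.329  0.968 -0.045  0.021  0.002 -0.049]
c [-0.456  0.975  0.082  0.001 -0.372 -0.055]
```

```bash
python3 -m pendant '[[1,-0.06,0.18,-0.03,0,0,-0.01],[1,-0.12,0.36,-0.04,0,0,-0.02],[1,-0.18,0.54,-0.04,0,0,-0.03],[1,-0.24,0.72,-0.04,0,-0.04,-0.04],[1,-0.3,0.88,-0.03,0,-0.1,-0.05],[1,-0.36,0.97,-0.01,0,-0.17,-0.055],[1,-0.4,0.975,0.02,0,-0.24,-0.055],[1,-0.43,0.975,0.05,0,-0.31,-0.055]]'
python3 - <<'E'
from h import *
W,G,Rf,S=final()
print('c',rel(tgt(G+[0,0,.15],Rf),Rf))
E
```

```text
time: 31.1
ee_pos: [0.5909, 0.4615, 0.2654]
eef_rot: [-0.161, 0.967, 0.037, 0.195]
ft_force: [0.6, -0.9, -0.5]
width: 0.0459
grip_force: 44.7
c [ 0.003  0.001  0.044  0.005 -0.059 -0.001]
```

```bash
python3 -m pendant '[[1,0.003,0.001,0.044,0.005,-0.059,-0.001],[1,0.003,0.001,0.044,0.005,-0.059,-0.001],[1,0.003,0.001,0.044,0.005,-0.059,-0.001]]' >/dev/null
python3 -m pendant '[[1,0.04,0,0.07,0,0,0],[1,0.08,0,0.14,0,0,0],[1,0.12,0,0.21,0,0,0],[1,0.167,0,0.289,0,0,0],[1,0.167,0,0.289,0,0,0],[1,0.167,0,0.289,0,0,0]]'
python3 - <<'E'
from h import *
W,G,Rf,S=final(); U=np.array([0,0,.05])
print('d',rel(tgt(G+U,Rf),Rf),'fin',rel(tgt(G,Rf),Rf))
s=snap('scene','s12'); w=snap('wrist','w12'); t=snap('top','t12')
H=G+U-S.apply([-.002,0,.118])
for n,p in dict(win=W+U,grip=G+U,foot=H,rear=H+S.apply([-.042,0,.116]),noseL=H+S.apply([.059,.029,.115]),noseR=H+S.apply([.059,-.029,.115]),bc=bc,b1=[.655,.489,0]).items(): print(n,proj(s,p),proj(t,p))
a=s['pixels'][110:235,130:290,::-1]; b=w['pixels'][:,:,::-1]; d=t['pixels'][120:245,80:280,::-1]
im=np.zeros((600,800,3),np.uint8); im[:300,:384]=cv2.resize(a,(384,300),interpolation=2); im[:300,400:]=cv2.resize(b,(400,300)); im[300:,:480]=cv2.resize(d,(480,300),interpolation=2)
im[300:530,490:800]=cv2.resize(load('w10')['pixels'][60:260,120:390,::-1],(310,230))
cv2.imwrite('pics/c12.png',im)
E
```

```text
time: 32.22
ee_pos: [0.5947, 0.465, 0.1551]
eef_rot: [-0.158, 0.953, 0.042, 0.254]
ft_force: [-0.7, 1.1, -0.8]
width: 0.0456
grip_force: 44.7
d [ 0.005 -0.006  0.006  0.    -0.002 -0.   ] fin [ 0.088 -0.006  0.15   0.    -0.002 -0.   ]
win [197.4 139.4] [114.1 183.5]
grip [203.3 126.6] [106.4 168.9]
foot [217.5 138.1] [107.9 152.6]
rear [207.6 118.7] [101.3 158.2]
noseL [202.1 141.1] [122.6 180.8]
noseR [192.7 137.7] [105.5 186.3]
bc [186.1 174.2] [131.8 213.4]
b1 [218.2 157.1] [115. 160.]
```

View pics/c12.png

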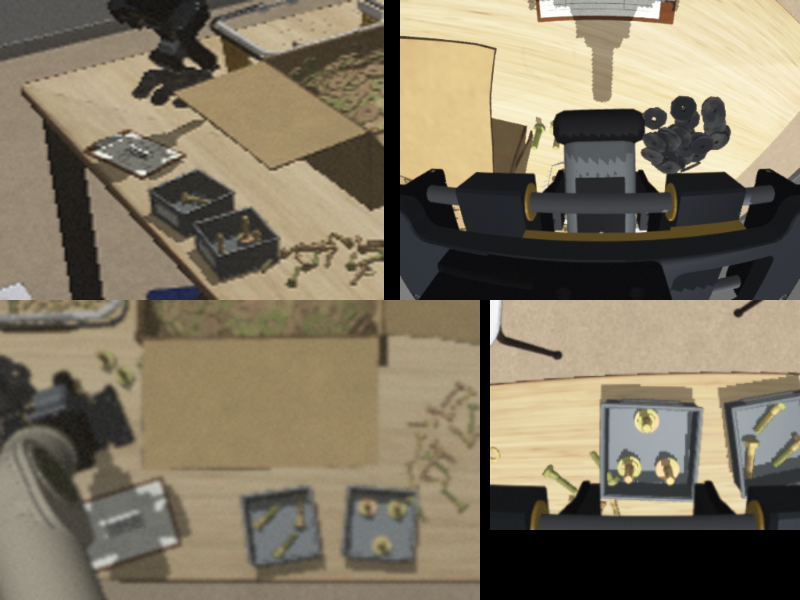

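Both bolts are in the right bins. The scanner is held nose-down towards the clipboard, with its nose spanning (554..645, 110..145) in the wrist view. I'll check that against the scanner pose I worked out.

```bash
python3 - <<'E'
from h import *
W,G,Rf,S=final(); c=load('w12'); f=192/np.tan(np.radians(float(c['vfov']))/2); M=cv2.Rodrigues(np.array(c['rvec'],float))[0]
def pf(P):
    q=M@P+np.ravel(c['tvec']); t=np.arctan2(np.hypot(q[0],q[1]),q[2]); return (np.array([c['cx'],c['cy']])+f*t*q[:2]/np.hypot(q[0],q[1])).round(1)
st=r.read_state(); Rm=R.from_quat(st['eef_rot'])
Sc=Rm*E_(0,15).inv()*R.from_euler('z',180,degrees=True)
for e in (.026,.036,.046):
    Gc=st['ee_pos']-e*Rm.as_matrix()[:,2]; O=Gc-Sc.apply([-.002,0,.118])
    print(e,[pf(O+Sc.apply(p)) for p in((.059,.029,.138),(.059,-.029,.138),(.037,.029,.138),(.037,-.029,.138),(.037,.023,.136),(.059,0,.092))], 'win',O+Sc.apply([.059,0,.115]))
g=c['pixels'].mean(2).astype(int)
print('row150',[(i,g[150,i]) for i in range(185,325,3)]); print('col256',[(i,g[i,256]) for i in range(120,240,3)])
B=lambda u,v,z:at(c,u,v,z,True)
print('clip near edge corners',B(176,27,.003),B(346,27,.003),'bolts',B((538-400)*1.28,130*1.28,.005))
E
```

```text
0.026 [array([199.1, 125.8]), array([314.1, 125.6]), array([198.4, 169.2]), array([314.9, 169. ]), array([210.9, 169.3]), array([256.6, 139.3])] win [0.5424126  0.44803561 0.13204361]
0.036 [array([195.1, 127. ]), array([318.2, 126.9]), array([194.4, 173.5]), array([319. , 173.4]), array([207.7, 173.6]), array([256.6, 141. ])] win [0.53771522 0.44641513 0.14072167]
0.046 [array([190.5, 128.5]), array([322.8, 128.4]), array([189.8, 178.6]), array([323.6, 178.4]), array([204.1, 178.6]), array([256.6, 142.9])] win [0.53301783 0.44479464 0.14939972]
row150 [(185, np.int64(234)), (188, np.int64(234)), (191, np.int64(233)), (194, np.int64(232)), (197, np.int64(203)), (200, np.int64(22)), (203, np.int64(24)), (206, np.int64(27)), (209, np.int64(26)), (212, np.int64(26)), (215, np.int64(27)), (218, np.int64(25)), (221, np.int64(26)), (224, np.int64(26)), (227, np.int64(27)), (230, np.int64(26)), (233, np.int64(29)), (236, np.int64(27)), (239, np.int64(27)), (242, np.int64(27)), (245, np.int64(28)), (248, np.int64(28)), (251, np.int64(28)), (254, np.int64(28)), (257, np.int64(27)), (260, np.i
[... 713 characters left out ...]
(30)), (156, np.int64(32)), (159, np.int64(33)), (162, np.int64(37)), (165, np.int64(38)), (168, np.int64(40)), (171, np.int64(34)), (174, np.int64(30)), (177, np.int64(26)), (180, np.int64(45)), (183, np.int64(87)), (186, np.int64(90)), (189, np.int64(89)), (192, np.int64(89)), (195, np.int64(90)), (198, np.int64(90)), (201, np.int64(90)), (204, np.int64(117)), (207, np.int64(119)), (210, np.int64(120)), (213, np.int64(121)), (216, np.int64(121)), (219, np.int64(122)), (222, np.int64(121)), (225, np.int64(121)), (228, np.int64(40)), (231, np.int64(39)), (234, np.int64(40)), (237, np.int64(40))]
clip near edge corners [0.5347 0.3683 0.003 ] [0.4837 0.5145 0.003 ] bolts [0.7014 0.3996 0.005 ]
```

```bash
python3 - <<'E'
from h import *
for n in('w11','w12'):
    c=load(n); g=c['pixels'].mean(2).astype(int); print(n,c['rvec'],c['tvec'])
    col=251 if n=='w11' else 255
    print('col',[(i,int(g[i,col-2:col+3].mean())) for i in range(90,232,2)])
    for v in ((125,130,140,150,160,165,170,175) if n=='w11' else (145,155,165,175,185,195,205,215)):
        d=np.abs(np.diff(g[v,180:340])); k=[(180+i,int(d[i])) for i in np.where(d>25)[0]]; print(v,k)
E
```

```text
w11 [-2.26613562 -2.16417505 -0.02701219] [ 0.35134358 -0.49343102  0.36819961]
col [(90, 112), (92, 112), (94, 111), (96, 109), (98, 107), (100, 100), (102, 86), (104, 175), (106, 234), (108, 237), (110, 240), (112, 243), (114, 239), (116, 95), (118, 102), (120, 106), (122, 109), (124, 103), (126, 102), (128, 30), (130, 19), (132, 21), (134, 23), (136, 24), (138, 26), (140, 27), (142, 27), (144, 27), (146, 26), (148, 22), (150, 22), (152, 73), (154, 89), (156, 89), (158, 89), (160, 88), (162, 88), (164, 88), (166, 88), (168, 88), (170, 87), (172, 87), (174, 87), (176, 86), (178, 85), (180, 46), (182, 39), (184, 38), (186, 38), (188, 37), (190, 37), (192, 37), (194, 37), (196, 36), (198, 37), (200, 36), (202, 35), (204, 35), (206, 35), (208, 35), (210, 35), (212, 34), (214, 33), (216, 34), (218, 33), (220, 34), (222, 32), (224, 75), (226, 140), (228, 141), (230, 98)]
125 [(np.int64(300), 51), (np.int64(322), 47), (np.int64(329), 52)]
130 [(np.int64(282), 31), (np.int64(283), 33), (np.int64(300), 52), (np.int64(323), 52), (np.int64(326), 29), (np.int64(327), 61), (np.int64(328), 43)]

[... 2600 characters left out ...]
64(209), 67), (np.int64(299), 35), (np.int64(300), 73), (np.int64(301), 37), (np.int64(312), 61), (np.int64(313), 77)]
195 [(np.int64(208), 38), (np.int64(209), 75), (np.int64(210), 29), (np.int64(300), 75), (np.int64(301), 52), (np.int64(306), 33), (np.int64(307), 86), (np.int64(308), 44)]
205 [(np.int64(208), 27), (np.int64(209), 71), (np.int64(210), 47), (np.int64(300), 73), (np.int64(301), 55), (np.int64(316), 68), (np.int64(317), 29), (np.int64(318), 29), (np.int64(335), 26)]
215 [(np.int64(192), 36), (np.int64(194), 45), (np.int64(207), 39), (np.int64(210), 51), (np.int64(300), 63), (np.int64(301), 60), (np.int64(326), 32), (np.int64(327), 55), (np.int64(328), 39), (np.int64(329), 26)]
```

```bash
python3 - <<'E'
from h import *
from scipy.optimize import least_squares
def PF(c):
    f=192/np.tan(np.radians(float(c['vfov']))/2); M=cv2.Rodrigues(np.array(c['rvec'],float))[0]
    def pf(P):
        q=M@P+np.ravel(c['tvec']); h=np.hypot(q[0],q[1]); return np.array([c['cx'],c['cy']])+f*np.arctan2(h,q[2])*q[:2]/h
    return pf
p1,p2=PF(load('w11')),PF(load('w12'))
S1=R.from_euler('z',177.3,degrees=True)
st=r.read_state(); Rm=R.from_quat(st['eef_rot']); Sc=Rm*E_(0,15).inv()*R.from_euler('z',180,degrees=True)
def solve(Ox):
    O1=np.array([Ox,-.379,.01])
    # feature x coordinates from w11
    fx=[least_squares(lambda x:p1(O1+S1.apply([x[0],0,z]))[1]-v,[.03]).x[0] for v,z in((127,.136),(151,.137),(179,.136))]
    wd=lambda p,O,S,x,y,z:p(O+S.apply([x,-y,z]))[0]-p(O+S.apply([x,y,z]))[0]
    ny=least_squares(lambda y:wd(p1,O1,S1,.045,y[0],.137)-72,[.029]).x[0]
    def pose(q):
        S=Sc*R.from_rotvec([0,q[2],0]); G=st['ee_pos']-q[0]*Rm.as_matrix()[:,2]
        return G-S.apply([q[1],0,.118]),S
    def res(q):
        O,S=pose(q); return [p2(O+S.apply([x,0,z]))[1]-v for x,v,z in zip(fx,(140,179.5,227),(.136,.137,.136))]+[wd(p2,O,S,.045,ny,.137)-117, wd(p2,O,S,.02,.022,.136)-91.5, (q[0]-.031)/.003]
    s=least_squares(res,[.036,-.002,0]); O,S=pose(s.x); M=S.as_matrix(); W=O+S.apply([.059,0,.115])
    L=(W[2]-.004)/-M[2,0]; print(Ox,'fx',np.round(fx,4),round(ny,4),'e,gx',s.x[:2].round(4),'dpitch',np.degrees(s.x[2]).round(1),'res',s.fun.round(1),'W',W.round(4),'hit',(W+L*M[:,0]).round(4),'pitch',np.degrees(np.arcsin(-M[2,0])).round(1))
for Ox in(.477,.479,.481): solve(Ox)
print(final()[0]+[0,0,.05],bc+[0,0,0])
E
```

```text
0.477 fx [0.0511 0.0322 0.0107] 0.0279 e,gx [ 0.0328 -0.0032] dpitch -1.4 res [ 0.5  0.9 -1.5  0.1  0.5  0.6] W [0.5374 0.4463 0.1381] hit [0.4033 0.4004 0.004 ] pitch 43.4
0.479 fx [0.0531 0.0342 0.0127] 0.0279 e,gx [ 0.0328 -0.0012] dpitch -1.4 res [ 0.5  0.9 -1.5  0.2  0.4  0.6] W [0.5387 0.4467 0.1395] hit [0.4029 0.4002 0.004 ] pitch 43.4
0.481 fx [0.0551 0.0362 0.0147] 0.0278 e,gx [0.0329 0.0007] dpitch -1.5 res [ 0.5  0.9 -1.4  0.2  0.3  0.6] W [0.54   0.4472 0.141 ] hit [0.4025 0.4001 0.004 ] pitch 43.3
[0.539078   0.4440853  0.13885281] [0.4588 0.4166 0.004 ]
```

The fit puts the window within 3 mm and 2° of plan. Final lowering, slowly.

```bash
python3 -m pendant '[[1,0.02,-0.003,0.035,0,0,0],[1,0.04,-0.006,0.07,0,0,0],[1,0.06,-0.009,0.105,0,-0.005,0],[1,0.075,-0.009,0.13,0,-0.01,0],[1,0.085,-0.009,0.147,0,-0.01,0],[1,0.09,-0.009,0.153,0,-0.01,0],[1,0.09,-0.009,0.153,0,-0.01,0],[1,0.09,-0.009,0.153,0,-0.01,0]]'
python3 -m pendant '[[1,0,0,0,0,0,0],[1,0,0,0,0,0,0],[1,0,0,0,0,0,0],[1,0,0,0,0,0,0]]'
python3 - <<'E'
from h import *
W,G,Rf,S=final(); print(rel(tgt(G,Rf),Rf)); c=snap('wrist','w13'); g=c['pixels'].mean(2).astype(int)
print([(i,int(g[i,253:258].mean())) for i in range(134,232,3)])
for v in (165,205): d=np.abs(np.diff(g[v,180:340])); print(v,[180+int(i) for i in np.where(d>40)[0]])
E
```

```text
time: 33.38
ee_pos: [0.593, 0.4627, 0.1001]
eef_rot: [-0.159, 0.951, 0.044, 0.263]
ft_force: [-0.3, -0.3, -0.7]
width: 0.0456
grip_force: 44.7
time: 33.88
ee_pos: [0.5928, 0.4625, 0.0996]
eef_rot: [-0.159, 0.951, 0.044, 0.263]
ft_force: [0.6, 0.0, -1.6]
width: 0.046
grip_force: 44.7
[-0.012  0.    -0.006  0.     0.008  0.001]
[(134, 130), (137, 127), (140, 45), (143, 21), (146, 22), (149, 26), (152, 29), (155, 30), (158, 33), (161, 34), (164, 30), (167, 28), (170, 28), (173, 28), (176, 27), (179, 27), (182, 83), (185, 88), (188, 89), (191, 89), (194, 89), (197, 102), (200, 116), (203, 118), (206, 118), (209, 118), (212, 119), (215, 118), (218, 118), (221, 101), (224, 113), (227, 70), (230, 40)]
165 [195, 196, 312, 313]
205 [193, 202, 209, 300, 301, 319, 320]
```

```bash
python3 -c "
from bench import r
print(r.close_job())"
```

```text
the job is handed in; nothing more can be done
None
```

The job is handed in: each bolt is in its proper bin, and the arm is holding the scanner over the bar code, by my estimate about 12 cm away and slanting down about 45°; I worked that out from the camera images, and no verdict came back.

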